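Hang the lift-off door on a compact computer case

TASK

Lift the small steel door out of its stand and, holding it wide open (square to the case's front), lower both its knuckles together onto the two upright pins of the case's hinge post until it sits fully home, feeling for the pins rather than forcing or dropping it: never press it on with more than about 20 N. Then swing the door gently shut against the rubber bumper and let go, leaving the other things on the bench where they are.

Things in the scene. Friction and masses are not known exactly. Their poses are not given: they have to be found in the camera images.
- door_centre (a point): Centre of the loose door, half-way up: dark steel panel 190 mm wide, 160 tall, 10 thick, 0.3 to 0.5 kg; centre of mass about 7 mm from here towards the knuckles. It starts upright in the stand, underside 10 mm and top edge 170 mm above the bench: take it by the top edge, across its thickness. Axes: x along the width towards the knuckled edge, y across the thickness, z up.
- knuckle_low (a point): Centre of the lower mouth of the door's lower knuckle: a vertical tube 22 mm outside, 12 mm bore, 20 mm tall, open at both ends; 118 mm along the door's x from door_centre and 60 mm below it. Fully home, this mouth rests on the pin's shoulder 40 mm above the bench (door's underside at 20 mm).
- knuckle_high (a point): The same for the upper knuckle, 118 mm along x from door_centre and 35 mm above it (95 mm above the lower one, on the same vertical line).
- door_edge (a point): Middle of the door's free edge, at mid-thickness: 95 mm along -x from door_centre, same height.
- case: Computer case, fixed; origin at the centre of its underside; 200 (x) by 240 (y) by 185 mm tall. The open doorway is its -y side (front at y = -120 mm); the hinge post stands off its front +x corner. A shut door's x lies along the case's x; wide open, the door's x points along the case's +y. Not over about 20 N between door and case.
- pin_low (a point): Nominal foot of the lower hinge pin (on the case: x 122, y -132, z 40 mm): steel pin 10 mm in diameter, 18 mm tall on a flat shoulder, flat-topped with a 0.6 mm bevel. The post is bolted in slots: both real pins stand off this nominal line together by up to 4.5 mm along the case's x and up to 4.5 mm along its y, differently each time: find them by feel.
- pin_high (a point): Nominal foot of the upper pin: same shape and same offset as the lower, shoulder 135 mm above the bench, on a lug 24 mm wide, 8 mm thick that runs back to the post's upright 26 mm behind the pins. The lower knuckle cannot come down through this lug: bring the door in sideways from the case's -y side with the knuckle mouths 5 to 30 mm above the pin tops, then lower.
- bumper (a point): Centre of the face of the rubber bumper that the free side of the shut door meets (on the case: x -80, y -126, z 100 mm); the strip is 30 mm wide, 100 mm tall. The hung door turns freely with little friction and stays where it is left.
- stand: Grey slotted stand, fixed; origin at the centre of its underside. Base 130 (x) by 100 (y) mm, 10 mm thick, with two slotted blocks 50 mm high over the bench, slot 12 mm wide along its x; the door stands in the slot on the base, its x axis along the stand's x. Lift the door at least 45 mm to leave it.
- drive: 2.5-inch disk drive, 100 x 70 x 9.5 mm slab lying flat; loose bystander, leave it where it is. Origin at its underside.
- fan: Laptop fan, 80 mm square, 18 mm high; loose bystander, leave it where it is. Origin at its underside.
- dish: Round steel screw dish, 80 mm across, 22 mm high; loose bystander, leave it where it is. Origin at its underside.
- screwdriver: Screwdriver, 170 mm long; loose bystander, leave it where it is. Origin at its underside.
- memory: Green memory module, 70 x 32 x 5 mm; loose bystander, leave it where it is. Origin at its underside.
- handset: Black telephone handset, 150 x 48 x 20 mm; loose bystander, leave it where it is. Origin at its underside.
- door: The same door as a whole; origin at the middle of its underside, 80 mm below door_centre, same axes.

How it is judged (in metres and radians):
On the way:
1. both knuckles fully down on their pins while the door stands well open (free edge 100 mm or more out from its shut position) (z of knuckle_low in the frame of case between 0.037 and 0.044 m and z of knuckle_high in the frame of case between 0.132 and 0.139 m and horizontal distance between knuckle_low and pin_low below 0.011 m and horizontal distance between knuckle_high and pin_high below 0.011 m and y of door_edge in the frame of case below -0.232 m), for 0.2 s.
At the end, for the whole second after the job is handed in: Both knuckle mouths within -3/+4 mm of the height of their shoulders (40 and 135 mm) and within 11 mm of the nominal pin line, the door shut against the bumper (middle of its free edge no more than 8 mm further out than when touching the bumper), released and at rest (z of knuckle_low in the frame of case between 0.037 and 0.044 m and z of knuckle_high in the frame of case between 0.132 and 0.139 m and horizontal distance between knuckle_low and pin_low below 0.011 m and horizontal distance between knuckle_high and pin_high below 0.011 m and y of door_edge in the frame of case above -0.14 m and x of door_edge in the frame of case below -0.06 m and linear speed of door below 0.02 m/s and angular speed of door below 0.1 rad/s).
It fails at once if more than 45 N in all (summed over the contacts) between the door and the case or its hinge post before the door is home (lower knuckle mouth over 43 mm above the bench) (contact force between door and case above 45 N and height (world z) of knuckle_low above 0.043 m).
It fails at once if the door, on its pins, moves faster than 0.35 m/s (dropped home or slammed) (linear speed of door above 0.35 m/s and horizontal distance between knuckle_low and pin_low below 0.014 m and height (world z) of knuckle_low below 0.057 m).
It fails at once if a bystander is moved more than 30 mm (distance of any of drive, fan, dish, screwdriver, memory, handset from where it was at the start of the episode above 0.03 m).
It also fails if it takes over 72 s, if anything falls off the work surface, if the arm or the gripper's body presses on something with over 40 N, if the wrist force passes 120 N, or if a joint passes its speed limit or range.

ROBOT

A 7-joint arm with a two-finger parallel gripper is mounted at the origin on the work surface. World frame = base frame: x ahead of the robot, y to its left, z up, the work surface at z = 0. Lengths are in m, angles in degrees, forces in N, time in s.
With the tool pointing down it reaches from about 0.425 to 0.875 m from the base axis. Payload 4.7 kg.
Tool frame: the origin (TCP) lies between the finger pads; the fingertips stand 11 mm ahead of it and the grasp point (between the pads) lies 8 mm behind it (env.tcp_to_tips is the distance from the TCP to the fingertips, in m); z points along the fingers, y is the line along which they close (so a half turn about z gives the same grasp; the last joint's range is limited). The gripper opens to 87 mm and grips with 3 to 60 N. Pads are 19 mm wide; open, the fingers measure 117 mm over their backs; the gripper's body (75 mm by 190 mm) begins 51 mm behind the grasp point.
Start: joints at [-64.28, 18.392, -4.016, 83.108, 1.295, 78.541, -3.26], TCP at [0.274, 0.59, 0.234] pointing down, gripper open.
Joint ranges: [-163.93, 163.93], [-17.29, 119.83], [-79.2, 71.16], [3.27, 140.29], [-89.18, 269.18], [5.43, 117.66], [-154.24, 154.24]. Speed limits (degrees/s): [147.25, 147.25, 180, 180, 180, 180, 180].

INTERFACE

Orientations are given as [roll, pitch, yaw] about the fixed x, y, z axes, in that order (R = Rz(yaw) Ry(pitch) Rx(roll)).
In Python, from cell import env, viewer gives the robot as it stands.
- The arm moves only by the tool step_arm, never from a script. Its arguments are lists of equal length, an entry for each row: "delta_pos": the shift along the tool's x, y, z in units of 0.2 m (1.0 is 0.2 m), a list of three; "rot": the turn, a rotation vector about the tool's x, y, z in units of 1.5 rad (1.0 is 1.5 rad), a list of three; "gripper": the gripper command: -1 is shut, 1 is fully open, values between are in proportion. A call has 1 to 20 rows; each row is the pose to reach, as a shift and turn from the pose commanded when the call began, along the tool's axes at that moment; what a row does not reach only later rows make up. A row lasts 1/8 s, in which the tool goes at most 62.5 mm and 10.7 degrees, less where a joint would pass 70% of its speed; a pose out of reach is approached as far as the arm can. A call with a number of a shift or a turn outside -1 to 1 is refused whole. A call with a gripper value outside its range is refused whole. The fingers move at their own pace and stop on an object; "squeeze" is the grip in N (left out, the last holds). Time passes only in rows, so rows that repeat a pose let the fingers close. It gives the time, the measured TCP pose, the force, the opening and the grip force at its end, in the units of the state.
- env.get_obs(): the state, without advancing time (a new reading comes with each control period).
- viewer.read_camera(name): name is "side" or "top"; returns a dict with "img" (420x560x3 uint8, red, green, blue), "fx", "fy", "cx", "cy" (pixels), "dist" ([k1, k2, p1, p2, k3] as OpenCV has them; the pictures are not rectified), "pose" (4x4, takes a point from camera to world coordinates). Camera axes: x right, y down, z forward; pixel columns grow to the right and rows downward; lengths in m; the calibration is good to about 2 mm. A picture is of the moment at which its call begins. There is no depth.
- env.sign_off(): hands the job in; it is judged then, once.
The state is a dict: "time_s": time; "qpos": joint angles; "joint_velocities": joint speeds; "effort": joint torques, N m; "tool_pos": TCP position; "tool_rot": TCP orientation; "force": force on the tool from outside, world axes, zero at the start; "wrist_torque": the same for the moment, N m; "grip_width": finger opening in m; "grasp_force": force on a finger pad.
Only numpy, scipy, OpenCV 4.12 (cv2) and the standard library are available. Lean on these libraries where they do the work, as an engineer would, in place of code of your own. Each camera call takes 0.05 s, during which the arm holds its last target. There are 200 camera calls.

## Working session

There is one attempt and no reset: what is moved stays moved. The work goes in short steps, Python scripts to look and compute and a tool call to move; the robot and the scene stay as the last step left them, time stands still between calls to the robot, and variables do not carry over. Pictures are saved under pics/ and viewed, at most 10 in all, crops included, and the job is handed in when it is done.

Besides the shell and the picture viewer there is one more tool, called after "Request:" by a JSON object that holds its "method" and its "body". step_arm: Moves the arm, as the interface text tells. Shifts and turns lie within -1 to 1; 1 stands for 0.2 m of shift or 1.5 rad of turn. Its arguments: {"type":"object","properties":{"delta_pos":{"type":"array"},"rot":{"type":"array"},"gripper":{"type":"array"},"squeeze":{"type":"number"}},"required":["delta_pos","rot","gripper"]}

```bash
mkdir -p pics; ls; python3 - <<'E'
from cell import env, viewer
import cv2,json,pickle
o=env.get_obs();print(o)
d={}
for n in("side","top"):
    c=viewer.read_camera(n);d[n]=c;cv2.imwrite(f"pics/{n}0.png",c["img"][:,:,::-1]);print(n,c["fx"],c["fy"],c["cx"],c["cy"],c["dist"],c["pose"])
pickle.dump(d,open("c0.pkl","wb"))
E
```

```text
pics
{'time_s': 0.0, 'qpos': array([-64.28082882,  18.43945886,  -4.01423471,  83.17358841,
         1.29569622,  78.53810853,  -3.26067685]), 'joint_velocities': array([-0.06612604,  0.05323823, -0.04122807, -0.05440158,  0.01876802,
       -0.05554352, -0.0765219 ]), 'effort': array([-3.00619658e-04, -4.91292787e+01, -4.04091440e-01, -3.12537181e+01,
       -6.39034552e-02,  4.36263601e-02,  1.81411397e-04]), 'tool_pos': array([0.27363736, 0.58903754, 0.23246827]), 'tool_rot': array([-1.79894114e+02,  6.62894384e-03,  1.55088787e+02]), 'force': array([ 0.5745724 ,  0.24653073, -0.11163935]), 'wrist_torque': array([-0.00060616,  0.05090148, -0.00112501]), 'grasp_force': 0.0, 'grip_width': 0.08726349404285616}
side 412.97955773144434 412.97955773144434 278.4819837378121 205.17560078495964 [-0.06697358  0.          0.          0.          0.        ] [[ 0.93842732 -0.24638951  0.24217013  0.33698788]
 [-0.34514306 -0.63782771  0.6885144  -0.69882711]
 [-0.0151799  -0.72970407 -0.68359458  0.76053718]
 [ 0.          0.          0.          1.        ]]
top 536.235971100896 536.235971100896 283.71556702408077 210.887821742753 [-0.10470105  0.          0.          0.          0.        ] [[ 0.01576877 -0.99688547  0.07727036  0.47473666]
 [-0.99951697 -0.01778578 -0.02548502 -0.02321071]
 [ 0.02677996 -0.07683117 -0.99668441  1.32506525]
 [ 0.          0.          0.          1.        ]]
```

View pics/top0.png

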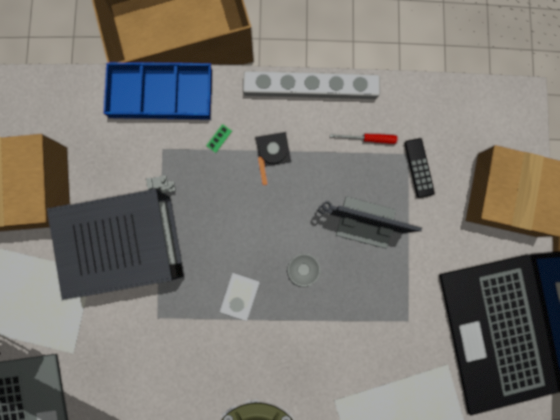

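View pics/side0.png

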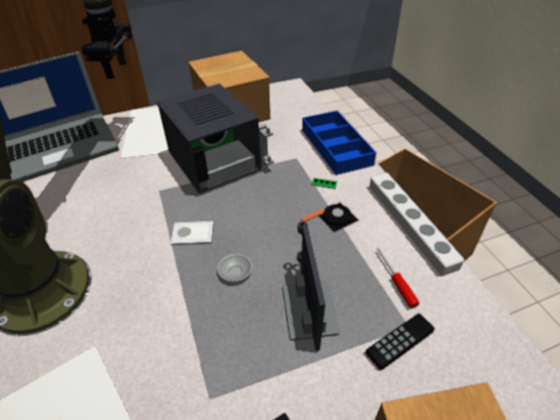

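The top view shows the case at about (110,243), its doorway facing right and the hinge post at (160,185). The door is at (375,218) with its knuckles at (320,213). The side view shows the door at (312,285) and the hinge post at (265,140). I'll enlarge the important regions next.

```bash
python3 - <<'E'
import pickle,cv2,numpy as np
d=pickle.load(open("c0.pkl","rb"))
t=d["top"]["img"][:,:,::-1];s=d["side"]["img"][:,:,::-1]
g=lambda i,x,y,w,h:cv2.convertScaleAbs(cv2.resize(i[y:y+h,x:x+w],(400,300),interpolation=cv2.INTER_CUBIC),alpha=1.8,beta=15)
# 4 crops, each scaled to 400x300
m=np.vstack([np.hstack([g(t,40,170,160,120+15)if 0 else g(t,40,180,160,120),g(t,305,175,128,96)]),np.hstack([g(s,150,80,160,120),g(s,250,210,192,144)])])
cv2.imwrite("pics/crops.png",m)
E
```

```text
(no output)
```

View pics/crops.png

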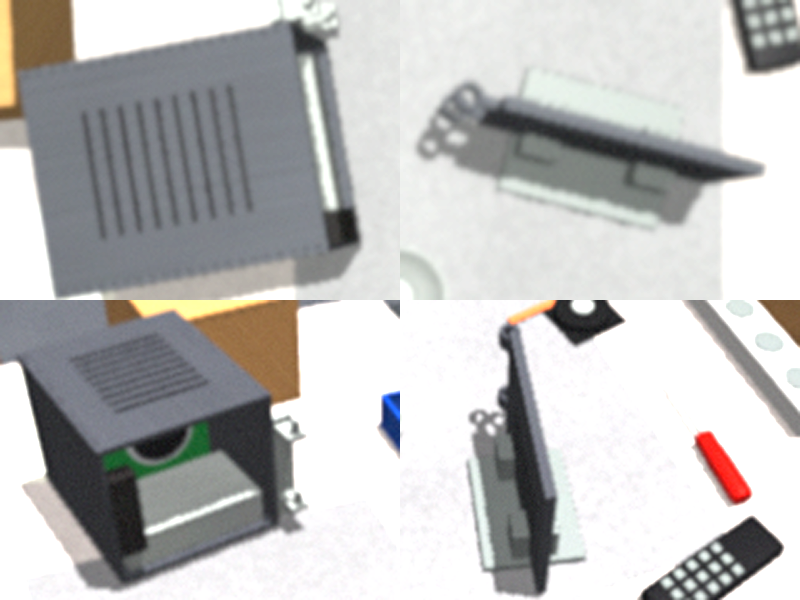

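The crops show the case roof corners in the top view at (48,209), (157,189), (171,280) and (63,298). In the side view they are at (158,102), (220,85), (258,120) and (191,141). The door's top edge runs (339,207) to (421,229) in the top view, with the upper knuckle at about (326,206).

```bash
cat > h.py <<'E'
import numpy as np,cv2
def ray(c,uv):
    K=np.array([[c["fx"],0,c["cx"]],[0,c["fy"],c["cy"]],[0,0,1]])
    p=cv2.undistortPoints(np.array(uv,float).reshape(-1,1,2),K,np.array(c["dist"]))[:,0]
    return c["pose"][:3,3],np.c_[p,np.ones(len(p))]@c["pose"][:3,:3].T
def onz(c,uv,z):
    o,d=ray(c,uv);return (o+d*((z-o[2])/d[:,2:]))[:,:2]
def tri(c1,u1,c2,u2):
    o1,d1=ray(c1,u1);o2,d2=ray(c2,u2);r=[]
    for a,b in zip(d1,d2):
        s=np.linalg.lstsq(np.c_[a,-b],o2-o1,rcond=None)[0];p,q=o1+a*s[0],o2+b*s[1];r.append([*((p+q)/2),np.linalg.norm(p-q)])
    return np.array(r)
def rigid(L,W):
    lc,wc=L.mean(0),W.mean(0);a,b=L-lc,W-wc
    y=np.arctan2((a[:,0]*b[:,1]-a[:,1]*b[:,0]).sum(),(a*b).sum());R=np.array([[np.cos(y),-np.sin(y)],[np.sin(y),np.cos(y)]])
    t=wc-R@lc;return y,R,t,np.linalg.norm(L@R.T+t-W,axis=1)
E
python3 - <<'E'
import pickle;from h import *
np.set_printoptions(precision=4,suppress=True)
d=pickle.load(open("c0.pkl","rb"));T,S=d["top"],d["side"]
sp=lambda c,u:cv2.cornerSubPix(cv2.cvtColor(c["img"],cv2.COLOR_RGB2GRAY),np.array(u,np.float32).reshape(-1,1,2),(4,4),(-1,-1),(3,30,.01))[:,0]
L=np.array([[.1,.12],[.1,-.12],[-.1,-.12],[-.1,.12]])
ct=[[48,208.8],[157.2,189.2],[170.8,280],[62.8,298.4]];cs=[[220,84.8],[258,120],[190.8,141.2],[158,102]]
for n,(a,b) in dict(eye=(ct,cs),sub=(sp(T,ct),sp(S,cs))).items():
    print(n,np.round(a,1).tolist(),np.round(b,1).tolist())
    print("tri",tri(T,a,S,b))
    for c,u in((T,a),(S,b)):
        y,R,t,e=rigid(L,onz(c,u,.185));print("yaw",np.degrees(y),"t",t,"res",e,"pin",R@[.122,-.132]+t)
print("door top",onz(T,[[338.6,207.5],[421.2,228]],.17),onz(S,[[305.2,224.4],[322,303.6]],.17),"kn",onz(T,[[326.4,206]],.145))
print(tri(T,[[338.6,207.5],[421.2,228]],S,[[305.2,224.4],[322,303.6]]))
print("pinhi side",onz(S,[[268,130.8]],.153),onz(S,[[267.2,157.2]],.058))
E
```

```text
eye [[48.0, 208.8], [157.2, 189.2], [170.8, 280.0], [62.8, 298.4]] [[220.0, 84.8], [258.0, 120.0], [190.8, 141.2], [158.0, 102.0]]
tri [[0.5611 0.4589 0.176  0.0039]
 [0.6066 0.2206 0.1768 0.0017]
 [0.4157 0.1844 0.1801 0.0073]
 [0.3685 0.4167 0.1803 0.0021]]
yaw 11.048497126337278 t [0.4859 0.3184] res [0.0025 0.0024 0.003  0.0037] pin [0.631  0.2122]
yaw 10.75622699516146 t [0.4878 0.3078] res [0.0055 0.0048 0.0081 0.0022] pin [0.6323 0.2009]
sub [[48.0, 208.8000030517578], [159.3000030517578, 186.89999389648438], [171.39999389648438, 279.79998779296875], [61.599998474121094, 299.5]] [[219.1999969482422, 83.19999694824219], [257.3999938964844, 123.5], [188.3000030517578, 140.89999389648438], [157.10000610351562, 104.9000015258789]]
tri [[0.5597 0.4561 0.183  0.002 ]
 [0.6086 0.2195 0.1666 0.0069]
 [0.4131 0.1832 0.1825 0.0006]
 [0.3646 0.424  0.1679 0.0015]]
yaw 11.099239845461273 t [0.4867 0.3177] res [0.0033 0.0047 0.0025 0.0013] pin [0.6318 0.2116]
yaw 10.510903821168357 t [0.4836 0.3035] res [0.0122 0.0141 0.0134 0.0121] pin [0.6276 0.196 ]
door top [[ 0.5738 -0.1718]
 [ 0.5321 -0.354 ]] [[ 0.5765 -0.1758]
 [ 0.531  -0.356 ]] kn [[ 0.5788 -0.1478]]
[[ 0.5758 -0.1728  0.167   0.0038]
 [ 0.532  -0.3546  0.1676  0.0005]]
pinhi side [[0.6265 0.1961]] [[0.6248 0.2078]]
```

Request:
{"method": "step_arm", "body": {"delta_pos": [[0,0,-0.3],[-0.2,-0.2,-0.4],[-0.5,-0.5,-0.4],[-0.8,-0.8,-0.4],[-1,-1,-0.4],[-1,-1,-0.4],[-1,-1,-0.4]], "rot": [[0,0,0],[0,0,0],[0,0,0],[0,0,0],[0,0,0],[0,0,0],[0,0,0]], "gripper": [1,1,1,1,1,1,1], "squeeze": 60}}

```text
time_s: 0.98
tool_pos: [0.3727, 0.3204, 0.3138]
tool_rot: [180.0, 0.0, 154.7]
force: [-0.7, -0.0, 0.5]
grip_width: 0.0872
grasp_force: 0.0
```

Request:
{"method": "step_arm", "body": {"delta_pos": [[-0.3,-0.3,0],[-0.6,-0.6,0],[-0.9,-0.9,0],[-1,-1,0],[-1,-1,0],[-1,-1,0]], "rot": [[0,0,0],[0,0,0],[0,0,0],[0,0,0],[0,0,0],[0,0,0]], "gripper": [1,1,1,1,1,1]}}

```text
time_s: 1.72
tool_pos: [0.4687, 0.0564, 0.3135]
tool_rot: [-180.0, 0.0, 154.8]
force: [0.0, 0.9, -0.4]
grip_width: 0.0871
grasp_force: 0.0
```

Request:
{"method": "step_arm", "body": {"delta_pos": [[-0.3,-0.3,0],[-0.6,-0.6,0],[-0.9,-0.9,0],[-1,-1,0],[-1,-1,0],[-1,-1,0],[-1,-1,0],[-1,-1,0],[-1,-1,0],[-1,-1,0]], "rot": [[0,0,0.12],[0,0,0.24],[0,0,0.36],[0,0,0.48],[0,0,0.6],[0,0,0.72],[0,0,0.84],[0,0,0.91],[0,0,0.91],[0,0,0.91]], "gripper": [1,1,1,1,1,1,1,1,1,1]}}

```text
time_s: 2.98
tool_pos: [0.5658, -0.2058, 0.3132]
tool_rot: [-180.0, -0.0, 77.1]
force: [0.9, 0.3, -0.2]
grip_width: 0.0867
grasp_force: 0.0
```

Request:
{"method": "step_arm", "body": {"delta_pos": [[-0.2,0,0.2],[-0.2,0,0.4],[-0.2,0,0.6],[-0.2,0,0.8],[-0.2,0,0.865],[-0.2,0,0.865],[-0.2,0,0.865],[-0.2,0,0.865],[-0.2,0,0.865],[-0.2,0,0.865],[-0.2,0,0.865]], "rot": [[0,0,0],[0,0,0],[0,0,0],[0,0,0],[0,0,0],[0,0,0],[0,0,0],[0,0,0],[0,0,0],[0,0,0],[0,0,0]], "gripper": [1,1,1,1,1,-1,-1,-1,-1,-1,-1], "squeeze": 15}}

```text
time_s: 4.35
tool_pos: [0.5562, -0.2463, 0.1406]
tool_rot: [180.0, -0.0, 76.9]
force: [0.1, -0.5, 0.3]
grip_width: 0.0349
grasp_force: 0.0
```

Request:
{"method": "step_arm", "body": {"delta_pos": [[0,0,0],[0,0,0],[0,0,0],[0,0,0],[0,0,0],[0,0,0]], "rot": [[0,0,0],[0,0,0],[0,0,0],[0,0,0],[0,0,0],[0,0,0]], "gripper": [-1,-1,-1,-1,-1,-1]}}

```text
time_s: 5.1
tool_pos: [0.5565, -0.2464, 0.1405]
tool_rot: [180.0, 0.0, 76.9]
force: [2.4, -0.1, -2.1]
grip_width: 0.01
grasp_force: 15.0
```

Request:
{"method": "step_arm", "body": {"delta_pos": [[0,0,0],[0,0,0],[0,0,-0.05],[0,0,-0.1],[0,0,-0.15],[0,0,-0.2],[0,0,-0.25],[0,0,-0.25],[0,0,-0.25]], "rot": [[0,0,0],[0,0,0],[0,0,0],[0,0,0],[0,0,0],[0,0,0],[0,0,0],[0,0,0],[0,0,0]], "gripper": [-1,-1,-1,-1,-1,-1,-1,-1,-1], "squeeze": 60}}

```text
time_s: 6.22
tool_pos: [0.5554, -0.2461, 0.1901]
tool_rot: [-179.9, -0.0, 76.9]
force: [-0.6, 1.0, -5.1]
grip_width: 0.0095
grasp_force: 60.0
```

```bash
python3 - <<'E'
from cell import env, viewer
import cv2,pickle,numpy as np
o=env.get_obs();print(o["tool_pos"],o["tool_rot"],o["force"],o["wrist_torque"])
d={}
for n in("side","top"):d[n]=viewer.read_camera(n)
pickle.dump(d,open("c1.pkl","wb"))
t=d["top"]["img"][:,:,::-1];s=d["side"]["img"][:,:,::-1]
g=lambda i,x,y,w,h:cv2.convertScaleAbs(cv2.resize(i[y:y+h,x:x+w],(400,600),interpolation=cv2.INTER_CUBIC),alpha=1.5,beta=10)
cv2.imwrite("pics/lift.png",np.hstack([g(t,300,130,140,210),g(s,250,120,160,240)]))
E
```

```text
[ 0.55544897 -0.24611637  0.19011597] [-1.79902226e+02 -1.96416457e-02  7.68780432e+01] [-0.58263808  1.00865654 -5.0566578 ] [-3.52160145e-02  5.61100365e-02  9.40908299e-05]
```

View pics/lift.png

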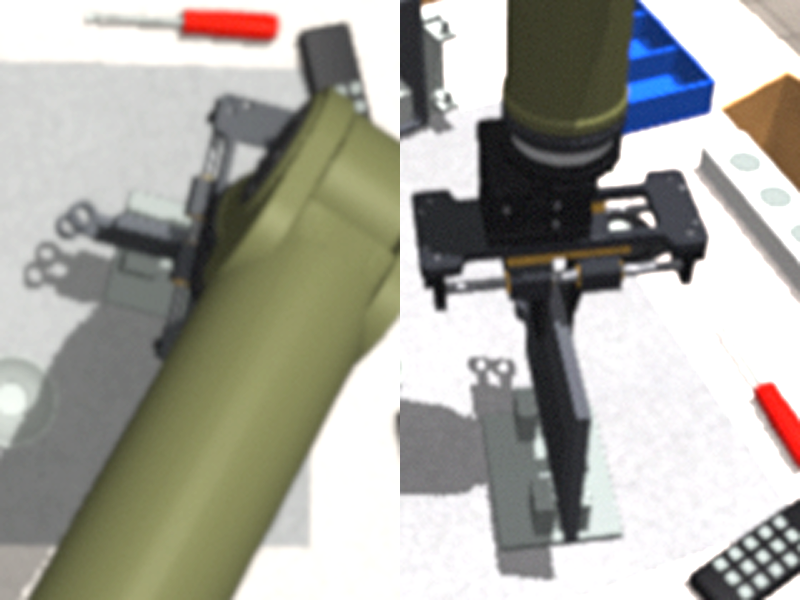

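The door is lifted and level. In the top view the upper knuckle ring is at about (330,203.5) and the lower ring at about (323,210).

Request:
{"method": "step_arm", "body": {"delta_pos": [[0.1,0.01,0],[0.25,0.03,0],[0.45,0.05,0],[0.65,0.08,0],[0.85,0.1,0],[1,0.12,0]], "rot": [[0,0,0],[0,0,0],[0,0,0],[0,0,0],[0,0,0],[0,0,0]], "gripper": [-1,-1,-1,-1,-1,-1]}}

```text
time_s: 7.08
tool_pos: [0.6255, -0.0521, 0.1901]
tool_rot: [-179.9, -0.1, 77.1]
force: [-0.4, 0.5, -4.6]
grip_width: 0.0095
grasp_force: 60.0
```

Request:
{"method": "step_arm", "body": {"delta_pos": [[0.2,0,0],[0.35,0,0],[0.5,0,0],[0.6,0,0],[0.66,0,0],[0.66,0,0],[0.66,0,0]], "rot": [[0,0,-0.06],[0,0,-0.12],[0,0,-0.18],[0,0,-0.24],[0,0,-0.28],[0,0,-0.28],[0,0,-0.28]], "gripper": [-1,-1,-1,-1,-1,-1,-1]}}

```text
time_s: 7.95
tool_pos: [0.6547, 0.0715, 0.1904]
tool_rot: [-180.0, 0.0, 100.9]
force: [0.2, -1.4, -5.1]
grip_width: 0.0095
grasp_force: 60.0
```

```bash
python3 - <<'E'
from cell import env, viewer
import cv2,pickle,numpy as np
from h import *
o=env.get_obs();print(o["tool_pos"],o["tool_rot"],o["force"],o["wrist_torque"])
d={}
for n in("side","top"):d[n]=viewer.read_camera(n)
pickle.dump(d,open("c2.pkl","wb"))
print("kn at lift",onz(d["top"],[[329.8,203.5]],.195),onz(d["top"],[[323,210]],.1))
t=d["top"]["img"][:,:,::-1];s=d["side"]["img"][:,:,::-1]
g=lambda i,x,y,w,h:cv2.convertScaleAbs(cv2.resize(i[y:y+h,x:x+w],(400,480),interpolation=cv2.INTER_CUBIC),alpha=1.5,beta=10)
cv2.imwrite("pics/stage.png",np.hstack([g(t,140,150,80,96),g(s,230,90,80,96)]))
E
```

```text
[0.65466829 0.07152682 0.19043561] [-1.79970095e+02  2.04350067e-02  1.00948551e+02] [ 0.19555625 -1.40122859 -5.12074034] [-0.09469191  0.02499151  0.03399151]
kn at lift [[ 0.57982464 -0.14972696]] [[ 0.57337021 -0.14480772]]
```

View pics/stage.png

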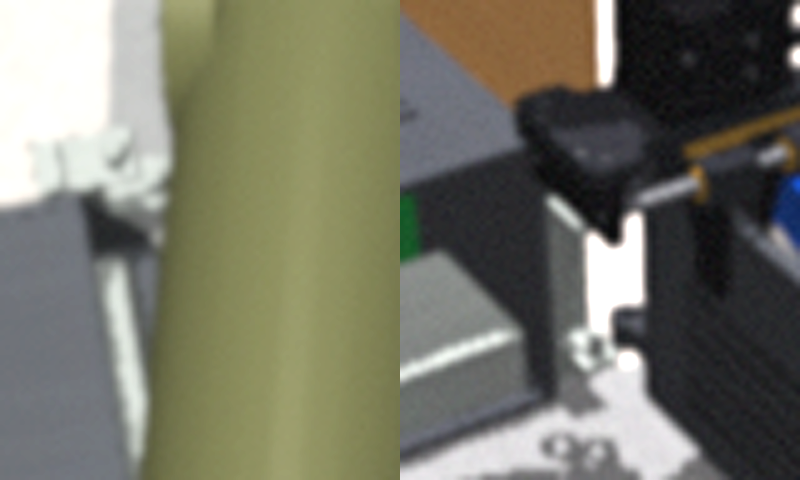

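The side view has the lower knuckle at about (276,156) and the lower pin at about (268,158). In the top view the arm hides the knuckles, so I'll enlarge the unobstructed pins.

```bash
python3 - <<'E'
import cv2,pickle,numpy as np
a=pickle.load(open("c0.pkl","rb"));b=pickle.load(open("c2.pkl","rb"))
g=lambda c,x,y,al,w=40,h=30:cv2.convertScaleAbs(cv2.resize(c["img"][y:y+h,x:x+w,::-1],(400,300),interpolation=cv2.INTER_CUBIC),alpha=al,beta=-60)
cv2.imwrite("pics/pins.png",np.vstack([np.hstack([g(a["top"],145,172,1.3),g(a["side"],250,118,1.3)]),np.hstack([g(a["side"],250,142,1.3),g(b["side"],255,142,1.3)])]))
E
```

```text
(no output)
```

View pics/pins.png

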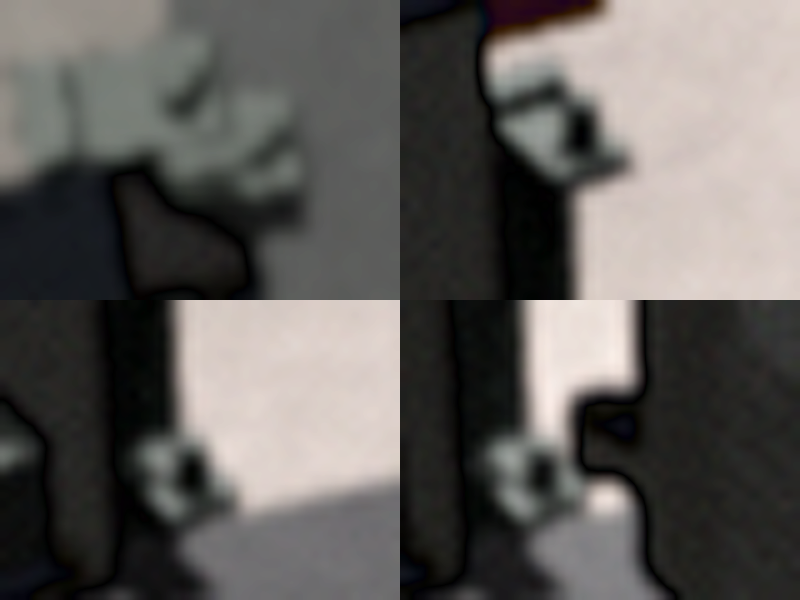

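The side view has the upper pin's tip at about (268.2,128) and the lower pin's at about (269,157). The lower knuckle's left edge is at px 273, covering rows 152 to 159. The top view is too blurred here to place the pins. I'll check the side calibration against the known knuckle pose.

```bash
python3 - <<'E'
import pickle;from h import *
np.set_printoptions(precision=4,suppress=True)
S=pickle.load(open("c2.pkl","rb"))["side"]
print("pin tips",onz(S,[[268.2,128]],.153),onz(S,[[269,157]],.058),"feet",onz(S,[[267.5,133]],.135),onz(S,[[268.5,161.2]],.040))
K=np.array([[S["fx"],0,S["cx"]],[0,S["fy"],S["cy"]],[0,0,1]]);M=np.linalg.inv(S["pose"])
pr=lambda P:cv2.projectPoints(np.array(P,float),cv2.Rodrigues(M[:3,:3])[0],M[:3,3],K,np.array(S["dist"]))[0][:,0]
kx,ky=np.array([.6547,.0715])+.098*np.array([-.19,.982])
a=np.linspace(0,2*np.pi,60)
for z in(.08,.10):
    p=pr(np.c_[kx+.011*np.cos(a),ky+.011*np.sin(a),0*a+z]);print("knuckle ring",kx,ky,z,p.min(0),p.max(0))
print("pin nominal",pr([[.63,.207,.058],[.63,.207,.04],[.63,.207,.153]]))
E
```

```text
pin tips [[0.6315 0.2089]] [[0.6299 0.2068]] feet [[0.6302 0.2128]] [[0.6294 0.2114]]
knuckle ring 0.63608 0.167736 0.08 [271.5438 155.5714] [279.5409 160.3654]
knuckle ring 0.63608 0.167736 0.1 [271.3491 149.6491] [279.4418 154.4133]
pin nominal [[268.9986 156.9552]
 [269.1901 162.0118]
 [267.9227 128.4744]]
```

Request:
{"method": "step_arm", "body": {"delta_pos": [[0,0,0.04],[0,0,0.08],[0,0,0.12],[0,0,0.155],[0.02,0,0.155],[0.04,0,0.155],[0.06,0,0.155],[0.075,0,0.155],[0.075,0,0.155],[0.075,0,0.155]], "rot": [[0,0,0],[0,0,0],[0,0,0],[0,0,0],[0,0,0],[0,0,0],[0,0,0],[0,0,0],[0,0,0],[0,0,0]], "gripper": [-1,-1,-1,-1,-1,-1,-1,-1,-1,-1]}}

```text
time_s: 9.3
tool_pos: [0.6521, 0.0861, 0.1596]
tool_rot: [180.0, 0.0, 100.9]
force: [-0.2, 0.7, -5.7]
grip_width: 0.0094
grasp_force: 60.0
```

Request:
{"method": "step_arm", "body": {"delta_pos": [[0.005,0,0],[0.01,0,0],[0.015,0,0],[0.015,0,0]], "rot": [[0,0,0],[0,0,0],[0,0,0],[0,0,0]], "gripper": [-1,-1,-1,-1]}}

```text
time_s: 9.8
tool_pos: [0.6515, 0.0895, 0.1596]
tool_rot: [180.0, -0.0, 101.0]
force: [-0.1, 0.7, -5.4]
grip_width: 0.0095
grasp_force: 60.0
```

Request:
{"method": "step_arm", "body": {"delta_pos": [[0.005,0,0],[0.01,0,0],[0.01,0,0]], "rot": [[0,0,0],[0,0,0],[0,0,0]], "gripper": [-1,-1,-1]}}

```text
time_s: 10.18
tool_pos: [0.6511, 0.0914, 0.1596]
tool_rot: [180.0, -0.0, 101.0]
force: [0.3, 0.6, -5.0]
grip_width: 0.0095
grasp_force: 60.0
```

Request:
{"method": "step_arm", "body": {"delta_pos": [[0.005,0,0],[0.01,0,0],[0.01,0,0]], "rot": [[0,0,0],[0,0,0],[0,0,0]], "gripper": [-1,-1,-1]}}

```text
time_s: 10.55
tool_pos: [0.6507, 0.0933, 0.1596]
tool_rot: [180.0, -0.0, 101.0]
force: [0.5, -0.1, -5.0]
grip_width: 0.0094
grasp_force: 60.0
```

Request:
{"method": "step_arm", "body": {"delta_pos": [[0.005,0,0],[0.01,0,0],[0.01,0,0]], "rot": [[0,0,0],[0,0,0],[0,0,0]], "gripper": [-1,-1,-1]}}

```text
time_s: 10.92
tool_pos: [0.6503, 0.0953, 0.1596]
tool_rot: [180.0, -0.0, 101.0]
force: [-0.1, 1.4, -4.0]
grip_width: 0.0099
grasp_force: 60.0
```

Request:
{"method": "step_arm", "body": {"delta_pos": [[0.005,0,0],[0.01,0,0],[0.01,0,0]], "rot": [[0,0,0],[0,0,0],[0,0,0]], "gripper": [-1,-1,-1]}}

```text
time_s: 11.3
tool_pos: [0.65, 0.0973, 0.1596]
tool_rot: [180.0, -0.0, 101.0]
force: [1.8, 0.2, -5.2]
grip_width: 0.0098
grasp_force: 60.0
```

Request:
{"method": "step_arm", "body": {"delta_pos": [[0.005,0,0],[0.01,0,0],[0.01,0,0]], "rot": [[0,0,0],[0,0,0],[0,0,0]], "gripper": [-1,-1,-1]}}

```text
time_s: 11.68
tool_pos: [0.6496, 0.0993, 0.1596]
tool_rot: [180.0, -0.0, 101.0]
force: [0.1, -0.5, -4.6]
grip_width: 0.0097
grasp_force: 60.0
```

```bash
python3 - <<'E'
from cell import env
o=env.get_obs();print(o["tool_pos"],o["tool_rot"],o["force"],o["wrist_torque"])
E
```

```text
[0.64960153 0.09930524 0.15957601] [ 1.79994751e+02 -7.14732793e-03  1.00961782e+02] [ 0.0801023  -0.46247233 -4.55452314] [ 0.01529268  0.1138591  -0.01564696]
```

```bash
python3 - <<'E'
from cell import env, viewer
import cv2,pickle,numpy as np
d={n:viewer.read_camera(n) for n in("side","top")}
pickle.dump(d,open("c3.pkl","wb"))
g=lambda c,x,y,w,h,al=1.5:cv2.convertScaleAbs(cv2.resize(c["img"][y:y+h,x:x+w,::-1],(400,400),interpolation=cv2.INTER_CUBIC),alpha=al,beta=0)
cv2.imwrite("pics/near.png",np.hstack([g(d["side"],250,120,50,50),g(d["top"],140,160,50,50)]))
E
```

```text
(no output)
```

View pics/near.png

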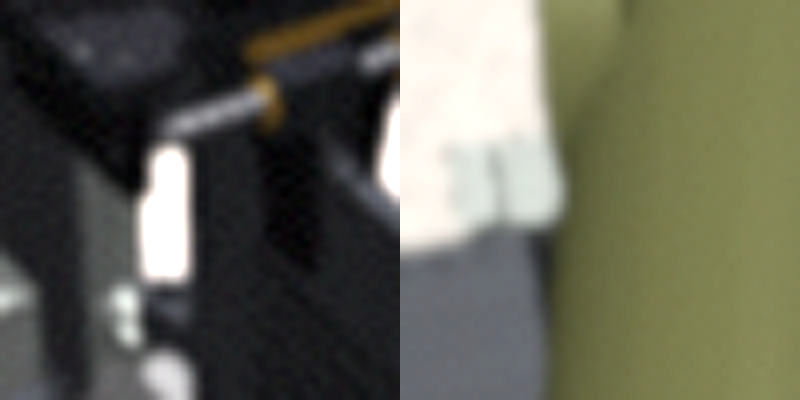

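The side view shows the lower knuckle at px 268 to 276 in front of the lower pin (about 269), so it is aligned sideways and still short of contact. I'll keep feeling forward.

Request:
{"method": "step_arm", "body": {"delta_pos": [[0.005,0,0],[0.01,0,0],[0.01,0,0]], "rot": [[0,0,0],[0,0,0],[0,0,0]], "gripper": [-1,-1,-1]}}

```text
time_s: 12.15
tool_pos: [0.6493, 0.1009, 0.1596]
tool_rot: [180.0, 0.0, 100.9]
force: [0.3, -0.5, -4.6]
grip_width: 0.0097
grasp_force: 60.0
```

Request:
{"method": "step_arm", "body": {"delta_pos": [[0.005,0,0],[0.01,0,0],[0.01,0,0]], "rot": [[0,0,0],[0,0,0],[0,0,0]], "gripper": [-1,-1,-1]}}

```text
time_s: 12.52
tool_pos: [0.6492, 0.1012, 0.1598]
tool_rot: [180.0, 0.1, 100.9]
force: [-0.1, -5.1, -3.9]
grip_width: 0.0096
grasp_force: 60.0
```

Request:
{"method": "step_arm", "body": {"delta_pos": [[-0.02,0,0],[-0.04,0,0],[-0.04,0.04,0],[-0.04,0.08,0],[-0.04,0.12,0],[0,0.12,0],[0.03,0.12,0],[0.06,0.12,0],[0.07,0.12,0],[0.07,0.12,0],[0.07,0.12,0]], "rot": [[0,0,0],[0,0,0],[0,0,0],[0,0,0],[0,0,0],[0,0,0],[0,0,0],[0,0,0],[0,0,0],[0,0,0],[0,0,0]], "gripper": [-1,-1,-1,-1,-1,-1,-1,-1,-1,-1,-1]}}

```text
time_s: 13.9
tool_pos: [0.6698, 0.1208, 0.1597]
tool_rot: [180.0, 0.0, 100.9]
force: [0.3, 0.4, -4.0]
grip_width: 0.0099
grasp_force: 60.0
```

Request:
{"method": "step_arm", "body": {"delta_pos": [[0,-0.005,0],[0,-0.01,0],[0,-0.01,0]], "rot": [[0,0,0],[0,0,0],[0,0,0]], "gripper": [-1,-1,-1]}}

```text
time_s: 14.28
tool_pos: [0.6677, 0.1208, 0.1596]
tool_rot: [180.0, -0.0, 100.9]
force: [0.3, 0.1, -5.0]
grip_width: 0.0098
grasp_force: 60.0
```

Request:
{"method": "step_arm", "body": {"delta_pos": [[0,-0.005,0],[0,-0.01,0],[0,-0.01,0]], "rot": [[0,0,0],[0,0,0],[0,0,0]], "gripper": [-1,-1,-1]}}

```text
time_s: 14.65
tool_pos: [0.6658, 0.1205, 0.1596]
tool_rot: [180.0, -0.0, 100.9]
force: [1.0, 0.3, -3.9]
grip_width: 0.0098
grasp_force: 60.0
```

Request:
{"method": "step_arm", "body": {"delta_pos": [[0,-0.005,0],[0,-0.01,0],[0,-0.01,0]], "rot": [[0,0,0],[0,0,0],[0,0,0]], "gripper": [-1,-1,-1]}}

```text
time_s: 15.02
tool_pos: [0.6646, 0.1202, 0.1598]
tool_rot: [179.9, 0.0, 100.9]
force: [2.6, 0.4, -5.1]
grip_width: 0.0099
grasp_force: 60.0
```

Request:
{"method": "step_arm", "body": {"delta_pos": [[0,-0.005,0],[0,-0.005,0],[0,-0.005,0]], "rot": [[0,0,0],[0,0,0],[0,0,0]], "gripper": [-1,-1,-1]}}

```text
time_s: 15.4
tool_pos: [0.6639, 0.12, 0.1599]
tool_rot: [179.9, 0.0, 100.9]
force: [5.7, 1.0, -6.2]
grip_width: 0.0095
grasp_force: 60.1
```

```bash
python3 - <<'E'
from cell import env
o=env.get_obs();print(o["tool_pos"],o["tool_rot"],o["force"],o["wrist_torque"])
E
```

```text
[0.66388083 0.12000199 0.15988027] [1.79854975e+02 5.48807201e-03 1.00904689e+02] [ 5.70916007  1.0045749  -6.21100442] [ 0.05847937 -1.17619218 -0.57877995]
```

Request:
{"method": "step_arm", "body": {"delta_pos": [[0,0.01,0],[0,0.01,-0.035],[0,0.01,-0.07],[0,-0.02,-0.07],[0,-0.05,-0.07],[0,-0.071,-0.07],[0,-0.071,-0.07],[0,-0.071,-0.055],[0,-0.071,-0.045],[0,-0.071,-0.035],[0,-0.071,-0.03],[0,-0.071,-0.03]], "rot": [[0,0,0],[0,0,0],[0,0,0],[0,0,0],[0,0,0],[0,0,0],[0,0,0],[0,0,0],[0,0,0],[0,0,0],[0,0,0],[0,0,0]], "gripper": [-1,-1,-1,-1,-1,-1,-1,-1,-1,-1,-1,-1]}}

```text
time_s: 16.9
tool_pos: [0.6491, 0.117, 0.1654]
tool_rot: [180.0, 0.0, 100.9]
force: [0.7, -0.9, -4.7]
grip_width: 0.0093
grasp_force: 60.0
```

```bash
python3 - <<'E'
from cell import env
o=env.get_obs();print(o["tool_pos"],o["tool_rot"],o["force"],o["wrist_torque"])
E
```

```text
[0.64909303 0.11704121 0.16537618] [1.79990868e+02 2.05198877e-02 1.00928859e+02] [ 0.65966135 -0.94206537 -4.69879447] [-0.17691666 -0.17238795 -0.04886462]
```

Request:
{"method": "step_arm", "body": {"delta_pos": [[0,0,0.005],[0,0,0.01],[0,0,0.015],[0,0,0.015]], "rot": [[0,0,0],[0,0,0],[0,0,0],[0,0,0]], "gripper": [-1,-1,-1,-1]}}

```text
time_s: 17.4
tool_pos: [0.6491, 0.1171, 0.1626]
tool_rot: [180.0, 0.0, 100.9]
force: [0.7, -0.5, -4.1]
grip_width: 0.0093
grasp_force: 60.0
```

Request:
{"method": "step_arm", "body": {"delta_pos": [[0,0,0.005],[0,0,0.01],[0,0,0.015],[0,0,0.015]], "rot": [[0,0,0],[0,0,0],[0,0,0],[0,0,0]], "gripper": [-1,-1,-1,-1]}}

```text
time_s: 17.9
tool_pos: [0.649, 0.1172, 0.1595]
tool_rot: [180.0, 0.0, 100.9]
force: [1.2, -1.0, -3.9]
grip_width: 0.0096
grasp_force: 60.0
```

The mouths are now at a height where the pins were felt sideways and there's no force, so both pins are inside the knuckles. I'll lower the rest of the way.

Request:
{"method": "step_arm", "body": {"delta_pos": [[0,0,0.005],[0,0,0.01],[0,0,0.015],[0,0,0.02],[0,0,0.025],[0,0,0.03],[0,0,0.035],[0,0,0.035]], "rot": [[0,0,0],[0,0,0],[0,0,0],[0,0,0],[0,0,0],[0,0,0],[0,0,0],[0,0,0]], "gripper": [-1,-1,-1,-1,-1,-1,-1,-1]}}

```text
time_s: 18.9
tool_pos: [0.649, 0.1172, 0.1525]
tool_rot: [180.0, 0.0, 100.9]
force: [1.9, -1.2, -3.6]
grip_width: 0.0096
grasp_force: 60.0
```

Request:
{"method": "step_arm", "body": {"delta_pos": [[0,0,0.005],[0,0,0.01],[0,0,0.01]], "rot": [[0,0,0],[0,0,0],[0,0,0]], "gripper": [-1,-1,-1]}}

```text
time_s: 19.27
tool_pos: [0.649, 0.1172, 0.1505]
tool_rot: [180.0, 0.0, 100.9]
force: [2.6, -1.0, -3.7]
grip_width: 0.0099
grasp_force: 60.0
```

Request:
{"method": "step_arm", "body": {"delta_pos": [[0,0,0.005],[0,0,0.01],[0,0,0.01]], "rot": [[0,0,0],[0,0,0],[0,0,0]], "gripper": [-1,-1,-1]}}

```text
time_s: 19.65
tool_pos: [0.6495, 0.1171, 0.15]
tool_rot: [179.9, -0.0, 100.9]
force: [0.9, -2.4, 5.7]
grip_width: 0.0094
grasp_force: 60.0
```

```bash
python3 - <<'E'
from cell import env
o=env.get_obs();print(o["tool_pos"],o["tool_rot"],o["force"],o["wrist_torque"])
E
```

```text
[0.64949551 0.11707404 0.14997039] [ 1.79905955e+02 -1.73545193e-02  1.00940000e+02] [ 0.8834474  -2.35693657  5.66438073] [-0.18378711  0.06281406 -0.03732923]
```

The door is home: net downward load is about 9 N and the mouth is at about 40 mm. I'll release it, rise, and go round to its outer face with the fingers closed.

Request:
{"method": "step_arm", "body": {"delta_pos": [[0,0,-0.005],[0,0,-0.005],[0,0,-0.005],[0,0,-0.005],[0,0,-0.005],[0,0,-0.005],[0,0,-0.1],[0,0,-0.2],[0,0,-0.3],[0,0,-0.35],[0,0,-0.35]], "rot": [[0,0,0],[0,0,0],[0,0,0],[0,0,0],[0,0,0],[0,0,0],[0,0,0],[0,0,0],[0,0,0],[0,0,0],[0,0,0]], "gripper": [0,0,0,0,0,0,0,0,0,0,0], "squeeze": 20}}

```text
time_s: 21.02
tool_pos: [0.6495, 0.1173, 0.2199]
tool_rot: [179.9, -0.0, 100.9]
force: [-0.3, 0.1, -0.4]
grip_width: 0.0433
grasp_force: 0.0
```

```bash
python3 - <<'E'
from cell import env, viewer
import cv2,pickle,numpy as np
o=env.get_obs();print(o["tool_pos"],o["tool_rot"],o["force"])
d={n:viewer.read_camera(n) for n in("side","top")}
cv2.imwrite("pics/rel.png",cv2.convertScaleAbs(np.hstack([cv2.resize(d["side"]["img"][60:240,150:390,::-1],(480,360)),cv2.resize(d["top"]["img"][120:300,40:200,::-1],(320,360))]),alpha=1.4))
E
```

```text
[0.64949972 0.11727748 0.21989617] [ 1.79879700e+02 -1.67748819e-02  1.00947897e+02] [-0.34347267  0.0969598  -0.36979007]
```

View pics/rel.png

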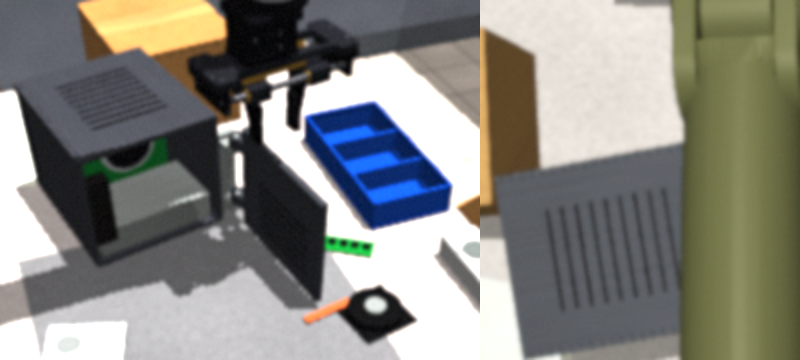

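The door hangs level on both pins, wide open, with the gripper clear above it. Next I'll close the fingers and go beside the outer (+x) face.

Request:
{"method": "step_arm", "body": {"delta_pos": [[-0.08,0.06,0],[-0.18,0.13,0],[-0.26,0.18,0],[-0.26,0.18,0],[-0.26,0.18,0],[-0.26,0.18,0],[-0.26,0.18,0.1],[-0.26,0.18,0.2],[-0.26,0.18,0.3],[-0.26,0.18,0.37],[-0.26,0.18,0.37],[-0.26,0.18,0.37]], "rot": [[0,0,0],[0,0,0],[0,0,0],[0,0,0],[0,0,0],[0,0,0],[0,0,0],[0,0,0],[0,0,0],[0,0,0],[0,0,0],[0,0,0]], "gripper": [-1,-1,-1,-1,-1,-1,-1,-1,-1,-1,-1,-1]}}

```text
time_s: 22.62
tool_pos: [0.6946, 0.0729, 0.1452]
tool_rot: [179.9, 0.0, 100.9]
force: [0.3, 0.1, -1.0]
grip_width: 0.0009
grasp_force: 0.0
```

```bash
python3 - <<'E'
import numpy as np
# arc of TCP about the pin in (tool x, tool y), start rel pin (-150,36) mm; units of 0.2 m
for t in range(0,87,6):
    a=np.radians(t);s=5+15*np.cos(a)+10*np.sin(a);x=-150*np.cos(a)-s*np.sin(a);y=-150*np.sin(a)+s*np.cos(a)
    print(t,round((x+150)/200,2),round((y-36)/200,2))
E
```

```text
0 0.0 -0.08
6 -0.01 -0.15
12 -0.01 -0.23
18 0.0 -0.31
24 0.02 -0.38
30 0.04 -0.46
36 0.08 -0.53
42 0.12 -0.6
48 0.16 -0.66
54 0.22 -0.72
60 0.28 -0.78
66 0.35 -0.82
72 0.43 -0.86
78 0.51 -0.9
84 0.59 -0.92
```

Request:
{"method": "step_arm", "body": {"delta_pos": [[0,-0.04,0],[0,-0.08,0],[-0.01,-0.12,0],[-0.01,-0.17,0],[-0.01,-0.23,0],[0,-0.31,0],[0.02,-0.38,0],[0.04,-0.46,0],[0.08,-0.53,0],[0.12,-0.6,0],[0.16,-0.66,0],[0.22,-0.72,0],[0.28,-0.78,0],[0.32,-0.8,0],[0.35,-0.82,0],[0.37,-0.83,0],[0.37,-0.83,0]], "rot": [[0,0,0],[0,0,0],[0,0,0],[0,0,0],[0,0,0],[0,0,0],[0,0,0],[0,0,0],[0,0,0],[0,0,0],[0,0,0],[0,0,0],[0,0,0],[0,0,0],[0,0,0],[0,0,0],[0,0,0]], "gripper": [-1,-1,-1,-1,-1,-1,-1,-1,-1,-1,-1,-1,-1,-1,-1,-1,-1]}}

```text
time_s: 24.75
tool_pos: [0.5172, 0.1143, 0.1446]
tool_rot: [180.0, 0.0, 101.0]
force: [0.5, 0.0, 0.4]
grip_width: 0.0005
grasp_force: 0.0
```

```bash
python3 - <<'E'
from cell import env, viewer
import cv2,pickle,numpy as np
o=env.get_obs();print(o["tool_pos"],o["tool_rot"],o["force"])
d={n:viewer.read_camera(n) for n in("side","top")}
cv2.imwrite("pics/swing.png",cv2.convertScaleAbs(np.hstack([cv2.resize(d["side"]["img"][60:240,150:390,::-1],(480,360)),cv2.resize(d["top"]["img"][120:300,40:200,::-1],(320,360))]),alpha=1.4))
E
```

```text
[0.51718956 0.11434981 0.14456152] [1.79993078e+02 3.00974049e-03 1.00958017e+02] [0.52150058 0.00318942 0.3841004 ]
```

View pics/swing.png

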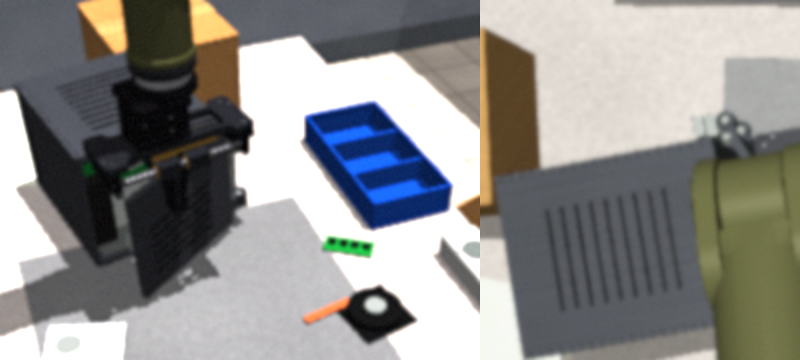

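The door is about 65° shut, with the closed fingers on its outer face and still on the pins. I'll continue gently.

Request:
{"method": "step_arm", "body": {"delta_pos": [[0.02,-0.01,0],[0.05,-0.02,0],[0.08,-0.04,0],[0.11,-0.05,0],[0.14,-0.06,0],[0.16,-0.07,0],[0.18,-0.08,0],[0.2,-0.09,0],[0.21,-0.09,0],[0.22,-0.09,0],[0.22,-0.09,0]], "rot": [[0,0,0],[0,0,0],[0,0,0],[0,0,0],[0,0,0],[0,0,0],[0,0,0],[0,0,0],[0,0,0],[0,0,0],[0,0,0]], "gripper": [-1,-1,-1,-1,-1,-1,-1,-1,-1,-1,-1]}}

```text
time_s: 26.22
tool_pos: [0.4911, 0.154, 0.1445]
tool_rot: [-180.0, 0.0, 101.0]
force: [-0.4, -0.7, -0.8]
grip_width: 0.0008
grasp_force: 0.1
```

Request:
{"method": "step_arm", "body": {"delta_pos": [[0.01,0,0],[0.02,0,0],[0.03,0,0],[0.03,0,0]], "rot": [[0,0,0],[0,0,0],[0,0,0],[0,0,0]], "gripper": [-1,-1,-1,-1]}}

```text
time_s: 26.72
tool_pos: [0.4899, 0.1601, 0.1446]
tool_rot: [180.0, -0.0, 101.0]
force: [1.2, -0.8, -0.5]
grip_width: 0.0005
grasp_force: 0.1
```

Now 3 mm steps until the bumper is felt.

Request:
{"method": "step_arm", "body": {"delta_pos": [[0.005,0,0],[0.01,0,0],[0.015,0,0],[0.015,0,0]], "rot": [[0,0,0],[0,0,0],[0,0,0],[0,0,0]], "gripper": [-1,-1,-1,-1]}}

```text
time_s: 27.22
tool_pos: [0.4894, 0.1629, 0.1446]
tool_rot: [180.0, -0.0, 101.0]
force: [-0.6, -1.0, -0.1]
grip_width: 0.0006
grasp_force: 0.1
```

Request:
{"method": "step_arm", "body": {"delta_pos": [[0.005,0,0],[0.01,0,0],[0.015,0,0],[0.015,0,0]], "rot": [[0,0,0],[0,0,0],[0,0,0],[0,0,0]], "gripper": [-1,-1,-1,-1]}}

```text
time_s: 27.72
tool_pos: [0.4888, 0.1659, 0.1446]
tool_rot: [180.0, -0.0, 101.0]
force: [-0.2, -0.6, 0.6]
grip_width: 0.0006
grasp_force: 0.1
```

Request:
{"method": "step_arm", "body": {"delta_pos": [[0.005,0,0],[0.01,0,0],[0.015,0,0],[0.015,0,0]], "rot": [[0,0,0],[0,0,0],[0,0,0],[0,0,0]], "gripper": [-1,-1,-1,-1]}}

```text
time_s: 28.22
tool_pos: [0.4882, 0.1688, 0.1446]
tool_rot: [180.0, -0.0, 101.0]
force: [-0.1, -0.3, 0.1]
grip_width: 0.0003
grasp_force: 0.1
```

Request:
{"method": "step_arm", "body": {"delta_pos": [[0.005,0,0],[0.01,0,0],[0.01,0,0]], "rot": [[0,0,0],[0,0,0],[0,0,0]], "gripper": [-1,-1,-1]}}

```text
time_s: 28.6
tool_pos: [0.4879, 0.1705, 0.1446]
tool_rot: [180.0, 0.0, 100.9]
force: [-0.1, -0.9, -0.9]
grip_width: 0.0007
grasp_force: 0.4
```

Request:
{"method": "step_arm", "body": {"delta_pos": [[0.005,0,0],[0.01,0,0],[0.01,0,0]], "rot": [[0,0,0],[0,0,0],[0,0,0]], "gripper": [-1,-1,-1]}}

```text
time_s: 28.98
tool_pos: [0.4878, 0.1707, 0.1446]
tool_rot: [-180.0, 0.1, 100.9]
force: [-0.2, -5.4, 0.7]
grip_width: 0.0006
grasp_force: 2.7
```

```bash
python3 - <<'E'
from cell import env, viewer
import cv2,numpy as np
o=env.get_obs();print(o["tool_pos"],o["force"],o["wrist_torque"])
E
```

```text
[0.48784381 0.17071955 0.14457104] [-0.19850598 -5.37768442  0.73565793] [-1.27346382 -0.05794255  0.03035919]
```

The bumper is felt at about 5 N, so I'll back off slowly and look.

Request:
{"method": "step_arm", "body": {"delta_pos": [[-0.005,0,0],[-0.01,0,0],[-0.015,0,0],[-0.03,0,0],[-0.08,0,0],[-0.2,0,0],[-0.4,0,0],[-0.6,0,-0.2],[-0.7,0,-0.4],[-0.7,0,-0.4],[-0.7,0,-0.4]], "rot": [[0,0,0],[0,0,0],[0,0,0],[0,0,0],[0,0,0],[0,0,0],[0,0,0],[0,0,0],[0,0,0],[0,0,0],[0,0,0]], "gripper": [-1,-1,-1,-1,-1,-1,-1,-1,-1,-1,-1]}}

```text
time_s: 30.35
tool_pos: [0.5137, 0.0354, 0.2241]
tool_rot: [-180.0, -0.0, 101.0]
force: [-0.8, 0.1, -0.3]
grip_width: 0.0004
grasp_force: 0.0
```

```bash
python3 - <<'E'
from cell import env, viewer
import cv2,numpy as np
d={n:viewer.read_camera(n) for n in("side","top")}
cv2.imwrite("pics/end.png",cv2.convertScaleAbs(np.hstack([cv2.resize(d["side"]["img"][60:240,130:370,::-1],(480,360)),cv2.resize(d["top"]["img"][160:310,40:173+27,::-1],(320,360))]),alpha=1.5))
E
```

```text
(no output)
```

View pics/end.png

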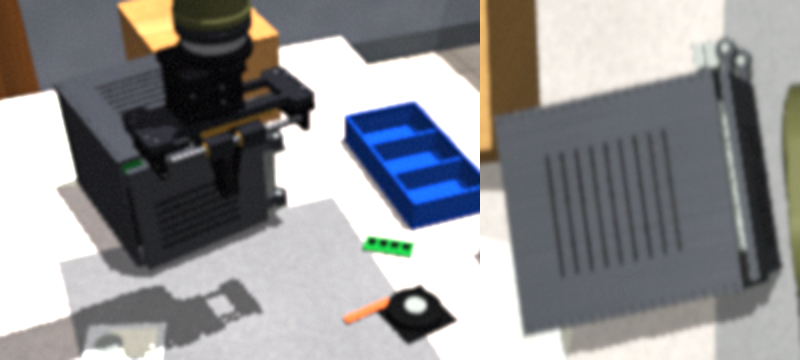

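The door is shut parallel to the case front, on its pins, and the bystanders visible in these views are where they were. I'll hand it in.

```bash
python3 -c "
from cell import env
print(env.sign_off())"
```

```text
the job is handed in; nothing more can be done
None
```

The door is on both hinge pins, shut against the bumper and released, and I handed the job in at about 30 s. No result came back, but the highest contact force I read was about 10 N, and none of the bystanders I could see had moved.

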